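# Clamp the re-glued counting die at the preschool counting station

## Task

The hollow wooden counting die on the ledge has just been re-glued and waits between the jaws of a one-hand bar clamp, but a stray red bead stands in the way: put the bead into the aluminium measuring cup and let go of it. Then pump the clamp's orange trigger, squeezing it against the handle and letting it spring back as often as needed, until the soft jaws hold the die from both sides, firmly but without crushing it. Finish while still holding the trigger squeezed so that the die stays clamped on the ledge, and leave the other things where they stand.

Things in the scene. Friction and masses are not known exactly. Their poses are not given: they have to be found in the camera images.
- clamp: One-hand bar clamp lying flat on its side, loose on the ledge, 0.69 kg, 37 mm high. The pose is that of its steel bar (240 x 19 x 6 mm, along y, 15 to 21 mm up) with the charcoal fixed jaw at the +y end. Origin: under the middle of the bar, on the ledge. x points from the bar into the throat (both jaws reach to x = 84 mm); handle and trigger are on the -x side; z is up.
- fixed_face (a point): Centre of the face of the fixed jaw's orange pad (46 mm wide along x, 30 mm high), at (57, 90, 18) mm in the clamp's frame. The face looks along the clamp's -y.
- jaw_face (a point): Centre of the face of the moving jaw's orange soft pad (46 mm wide along x, 30 mm high) when not compressed; fixed to the sliding body. The face looks along the clamp's +y, at the fixed jaw.
- grip (a point): Grip point on the sliding body, midway between the flat back of the charcoal handle (y = -34 mm here, 90 mm long in x, 30 mm high) and the front of the orange trigger's round finger boss (y = +34 mm at rest, +8 mm fully squeezed; 18 mm diameter, 24 mm high), 18.5 mm above the ledge, 51 mm from the bar's middle on the -x side, 38 mm behind jaw_face. Axes as the clamp: fingers close along y.
- carriage (a joint): Travel of the sliding body (moving jaw, handle, trigger) along the bar to the fixed jaw, m: 0 fully open, 0.090 at most. A brake holds it with 14 N either way. A full squeeze of the trigger moves it about 8 mm; it stays when the trigger springs back. The clamp is loose: bar and fixed jaw are drawn towards a hand that stays where it is.
- trigger (a joint): Trigger angle, rad: 0 at rest (sprung out), 0.36 fully squeezed. The pivot is 71 mm from the finger boss; it springs back with 5 to 7 N at the boss. Once the ratchet has caught, the jaw moves about 0.4 mm per mm of squeeze. The ratchet catches afresh every 8 mm of jaw travel, so squeeze fully and let out fully each time (fingers 71 mm apart or more).
- jaw_pad (a joint): Compression of the moving jaw's soft pad, m: 0 free, 0.006 pressed solid. It pushes with 5 N per mm: 10 N at 0.002, 30 N at 0.006. A finger grip of 20 to 25 N gives some 15 to 20 N at the die (the fingers then stop part of the way through a squeeze), 45 N some 40 N, 70 N some 80 N.
- die: The hollow plywood counting die to be clamped: a 44 mm beech-coloured cube with dark pips and a pale glue line across its middle, 70 g, loose on the ledge between the pads, a few mm from the fixed pad. Origin: centre of its underside; its y is roughly along the clamp's bar. It is crushed at 70 N.
- bead: Red wooden drum bead, 24 mm diameter, 22 mm high, 14 g, standing on end in the throat clear of the bar (centre at x = 50 to 56 mm in the clamp's frame) between the moving jaw and the die, 1 to 7 mm from the die, 6 mm or more from the moving pad. Origin: centre of its underside; z is its axis.
- bead_center (a point): Centre of the red bead, 11 mm above its underside.
- cup: Aluminium measuring cup, 82 mm diameter at the rim and 68 mm at the foot, 50 mm high, 2 mm wall, inside 78 mm wide at the rim; 160 g. It stands on the cork coaster. Origin: centre of its underside. A flat handle 16 mm wide sticks out at the rim along its +x to 124 mm from the centre.
- cup_in (a point): Centre of the cup's inner floor, 3 mm above its underside.
- coaster: Round cork coaster under the cup, 100 mm diameter, 6 mm thick. Origin: centre of its underside.
- ring_stack: Stack of white plastic rings on a beech stand, 92 mm diameter, 99 mm high, loose. Bystander. Origin: centre of its underside.
Mind the look-alikes: they are no part of the job. There is more than one size of the cup; the one meant has the size given above.

How it is judged (in metres and radians):
On the way, in this order (a step that is already met when the one before it is completed fails the run):
1. the red bead lies in the measuring cup, let go (horizontal distance between bead_center and cup_in below 0.032 m and z of bead_center in the frame of cup between 0 and 0.035 m and contact force between the fingers and bead below 0.05 N), for 0.2 s.
2. the trigger is squeezed (value of joint trigger above 0.25 rad and contact force between the fingers and clamp above 2 N).
3. the trigger is let out again (value of joint trigger below 0.12 rad).
4. the trigger is squeezed again (all of step 2).
5. both pads press on the die (contact force between each of jaw_pad, fixed_pad and die above 6 N), for 0.2 s.
At the end, for the whole second after the job is handed in: Both pads press the upright die (within 0.12 rad, at most 12 mm up) with 6 to 50 N each, all still; fingers on the trigger with over 2 N, trigger pulled in over 0.04 rad; bead in the cup, cup upright on its coaster (centres within 30 mm), ring stack upright (all of step 5 and contact force between each of jaw_pad, fixed_pad and die below 50 N and angle between die's own z axis and vertical below 0.12 rad and height (world z) of die below 0.012 m and contact force between the fingers and trigger above 2 N and value of joint trigger above 0.04 rad and contact force between the fingers and die below 0.5 N and linear speed of clamp below 0.02 m/s and horizontal distance between bead_center and cup_in below 0.032 m and z of bead_center in the frame of cup between 0 and 0.035 m and angle between each of cup, ring_stack's own z axis and vertical below 0.1 rad and horizontal distance between cup and coaster below 0.03 m); the arm keeps its last pose, push and grip.
It fails at once if the die is crushed (more than 70 N from a pad or a finger) (contact force between any of jaw_pad, fixed_pad, the fingers and die above 70 N).
It fails at once if the cup, the coaster or the ring stack is pushed away (more than 30 mm) (distance of any of cup, coaster, ring_stack from where it was at the start of the episode above 0.03 m).
It also fails if it takes over 51 s, if anything falls off the work surface, if the arm or the gripper's body presses on something with over 40 N, if the wrist force passes 120 N, or if a joint passes its speed limit or range.

## Robot

A 7-joint arm with a two-finger parallel gripper is mounted at the origin on the work surface. World frame = base frame: x ahead of the robot, y to its left, z up, the work surface at z = 0. Lengths are in mm, angles in rad, forces in N, time in s.
With the tool pointing down it reaches from about 400 to 875 mm from the base axis. Payload 4.4 kg.
Tool frame: the origin (TCP) lies midway between the tips of the shut fingers; the grasp point (between the pads) lies ctrl.grip_depth behind it (ctrl.grip_depth is the distance from the TCP to the grasp point, in mm); z points along the fingers, y is the line along which they close (so a half turn about z gives the same grasp; the last joint's range is limited). The gripper opens to 85 mm and grips with 20 to 120 N. Pads are 22 mm wide; open, the fingers measure 114 mm over their backs; the gripper's body (76 mm by 85 mm) begins 54 mm behind the grasp point. The pads swing forward as they close: fully open they stand 13 mm farther back than shut.
Start: joints at [1.205, 0.628, 0.038, 1.517, -0.027, 0.996, -0.02], TCP at [191.992, -621.013, 231.313] pointing down, gripper open.
Joint ranges: [-3.06, 3.06], [-0.37, 2.12], [-1.25, 1.32], [0.18, 2.47], [-1.1, 4.24], [0.23, 1.98], [-2.94, 2.94]. Speed limits (rad/s): [2.57, 2.57, 3.14, 3.14, 3.14, 3.14, 3.14].

## Interface

Orientations are given as [roll, pitch, yaw] about the fixed x, y, z axes, in that order (R = Rz(yaw) Ry(pitch) Rx(roll)).
In Python, from cell import ctrl gives the robot as it stands.
- The arm moves only by the tool carry_out, never from a script. Its argument "deltas" is one flat list of numbers, 7 for each row, row after row: the turn, a rotation vector about the tool's x, y, z in degrees, then the shift along the tool's x, y, z in m, then the closure, from -1 (fully open) to 1 (shut). In form: [wx, wy, wz, dx, dy, dz, claw, wx, wy, wz, dx, dy, dz, claw, ...]. A call has 1 to 12 rows; each row shifts and turns the commanded pose from where the row before left it, along the tool's axes as they then stand; what a row does not reach is not made up. A row lasts 1/8 s, in which the tool goes at most 62.5 mm and 10.7 degrees, less where a joint would pass 70% of its speed; a pose out of reach is approached as far as the arm can. A call with a gripper value outside its range is refused whole. The fingers move at their own pace and stop on an object; the grip force is fixed at half the most. Time passes only in rows, so rows that do not move let the fingers close. It gives the time, the measured TCP pose, the force, the opening and the grip force at its end, in the units of the state.
- ctrl.read_state(): the state, without advancing time (a new reading comes with each control period).
- ctrl.get_image(name): name is "side" or "top" or "wrist"; returns the picture (384x512x3 uint8, red, green, blue); there is no depth.
- ctrl.calibration(name): a dict with "mtx" (3x3 intrinsics, pixels), "R" (3x3) and "t" (3): a world point X has camera coordinates R X + t. Camera axes: x right, y down, z forward; pixel columns grow to the right and rows downward; lengths in mm; the calibration is good to about 2 mm. A picture is of the moment at which its call begins: read the wrist's pose just before it. calibration takes no time and is no camera call; for the wrist camera it gives the pose at the moment of the call.
- ctrl.finish_job(): hands the job in; it is judged then, once.
The state is a dict: "clock": time; "qpos": joint angles; "qd": joint speeds; "tau": joint torques, N m; "eef_pos": TCP position; "tool_rot": TCP orientation; "force": force on the tool from outside, world axes, zero at the start; "torque": the same for the moment, N m; "width": finger opening in mm; "gripper_force": force on a finger pad.
Only numpy, scipy, OpenCV 4.12 (cv2) and the standard library are available. Lean on these libraries where they do the work, as an engineer would, in place of code of your own. Each camera call takes 0.05 s, during which the arm holds its last target. There are 200 camera calls.

## Working session

There is one attempt and no reset: what is moved stays moved. The work goes in short steps, Python scripts to look and compute and a tool call to move; the robot and the scene stay as the last step left them, time stands still between calls to the robot, and variables do not carry over. Pictures are saved under pics/ and viewed, at most 10 in all, crops included, and the job is handed in when it is done.

Besides the shell and the picture viewer there is one more tool, called after "Request:" as a command line: name --argument value ..., lists and objects as JSON in quotes. carry_out: Moves the arm, as the interface text tells. Its arguments: {"type":"object","properties":{"deltas":{"type":"array"}},"required":["deltas"]}

```bash
mkdir -p pics; ls; python3 - <<'E'
from cell import ctrl
import cv2,numpy as np
s=ctrl.read_state();print(s, ctrl.grip_depth)
a=ctrl.get_image("top");b=ctrl.get_image("side")
cv2.imwrite("pics/top.png",a[:,:,::-1]);cv2.imwrite("pics/side.png",b[:,:,::-1])
for n in("top","side"):print(n,ctrl.calibration(n))
E
```

```text
pics
{'clock': 0.0, 'qpos': array([ 1.20517597,  0.62931525,  0.03843365,  1.51838807, -0.02701106,
        0.99630178, -0.02002023]), 'qd': array([ 2.51014137e-04, -1.77782712e-03,  5.69914562e-04,  1.63997102e-03,
       -9.31116175e-05,  7.22420513e-04, -5.87363425e-04]), 'tau': array([-2.23865658e-05, -5.63400149e+01,  1.22621454e+00, -1.93449086e+01,
        1.10334056e-02,  1.05106883e-02, -1.31287544e-05]), 'eef_pos': array([ 191.82417782, -620.38600182,  230.40253478]), 'tool_rot': array([-3.13969783e+00,  9.77117212e-06,  2.99800380e-01]), 'force': array([ 0.22377369, -0.2584822 , -0.32459122]), 'torque': array([-0.04759496, -0.00561932, -0.01758165]), 'gripper_force': 0.0, 'width': 85.03166340135505} 18.700000000000003
top {'mtx': array([[407.10300031,   0.        , 258.76233017],
       [  0.        , 407.10300031, 191.68111326],
       [  0.        ,   0.        ,   1.        ]]), 'R': array([[ 0.02267909, -0.99973767, -0.0032003 ],
       [-0.99401365, -0.02220679, -0.10697529],
       [ 0.10687616,  0.00560725, -0.99425653]]), 't': array([ -77.22936712,  450.45814235, 1092.98777473])}
side {'mtx': array([[392.19636009,   0.        , 262.46557595],
       [  0.        , 392.19636009, 194.14399974],
       [  0.        ,   0.        ,   1.        ]]), 'R': array([[-0.85058331, -0.52549656, -0.01901076],
       [-0.26140524,  0.45393415, -0.85182809],
       [ 0.45626236, -0.71958124, -0.52347636]]), 't': array([359.78079706, 178.21349869, 963.81792055])}
```

View pics/top.png

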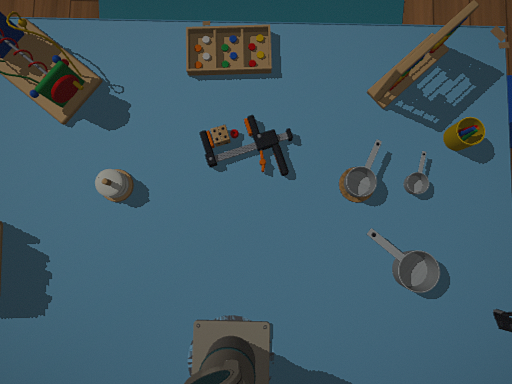

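View pics/side.png

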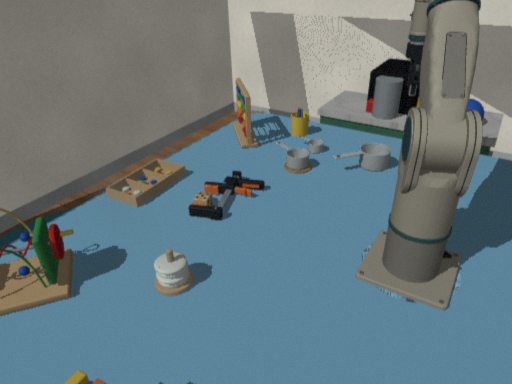

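The top view shows the clamp around (250,145): fixed jaw at (208,148), die at (220,134), bead at (235,133), moving pad at (252,125), trigger at (262,160) and handle at (282,160). Things that could be mistaken for the bead are the tray beads at (250,45)–(252,63) and the red toy at (65,88). The cups are at (360,182) on the coaster, at (417,183) (small) and at (415,272) (large). I choose the bead at (235,133) in the throat and the cup on the coaster.

```bash
cat > h.py <<'E'
import cv2,numpy as np
from cell import ctrl
def ray(cal,uv,z):
    R,t=cal["R"],cal["t"];d=R.T@np.linalg.solve(cal["mtx"],[uv[0],uv[1],1.]);c=-R.T@t
    return c+d*(z-c[2])/d[2]
def proj(cal,X):
    p=cal["mtx"]@(cal["R"]@np.asarray(X,float)+cal["t"]);return p[:2]/p[2]
def mask(im,name):
    h=cv2.cvtColor(im,cv2.COLOR_RGB2HSV);H,S,V=cv2.split(h)
    m={"red":((H<4)|(H>172))&(S>150)&(V>60),"orange":(H>=5)&(H<=14)&(S>190)&(V>90),
       "beech":(H>=8)&(H<=22)&(S>60)&(S<190)&(V>110),"dark":(V<55),"grey":(S<40)&(V>60)}[name]
    return m.astype(np.uint8)
def blobs(m,box,amin=8):
    x0,y0,x1,y1=box;n,l,s,c=cv2.connectedComponentsWithStats(m[y0:y1,x0:x1].copy())
    return [(int(s[i][4]),c[i]+[x0,y0],s[i][:4]+[x0,y0,0,0]) for i in range(1,n) if s[i][4]>=amin]
E
python3 - <<'E'
from h import *
im=cv2.imread("pics/top.png")[:,:,::-1].copy();cal=ctrl.calibration("top")
for n,z in(("red",22),("orange",33),("beech",44)):
    for a,c,s in blobs(mask(im,n),(190,100,310,190)):print(n,a,c.round(1),s,ray(cal,c,z).round(1))
for n,uv,z in(("cup rim",(360.5,181.5),56),("small",(417,183),40),("cup big",(415,272),60),("ring",(114,184),60),("bar L",(216,157.5),21),("bar R",(284,138),21),("handleend",(285,172),37),("handle top",(262,135),37)):print(n,ray(cal,uv,z).round(1))
cv2.imwrite("pics/crop1.png",cv2.resize(im[100:215,190:390],None,fx=4,fy=4,interpolation=cv2.INTER_CUBIC)[:,:,::-1])
w=ctrl.calibration("wrist");s=ctrl.read_state();print((-w["R"].T@w["t"]),w["R"],s["eef_pos"],w["mtx"])
E
```

```text
red 41 [234.1 132.8] [231 129   7   8] [616.2   5.6  22. ]
orange 46 [247.5 126. ] [245 119   7  15] [633.4 -31.8  33. ]
orange 38 [209.5 138. ] [207 131   6  15] [597.2  72.3  33. ]
orange 55 [262.  160.9] [260 151   6  20] [536.2 -74.2  33. ]
beech 159 [219.2 133.5] [211 125  18  18] [607.7  44.8  44. ]
cup rim [ 482.  -338.2   56. ]
small [ 483.6 -494.9   40. ]
cup big [ 247.6 -477.6   60. ]
ring [460.2 318.7  60. ]
bar L [545.2  53.8  21. ]
bar R [ 604.6 -134.    21. ]
handleend [ 506.2 -137.4   37. ]
handle top [607.8 -72.5  37. ]
[ 269.64017844 -597.38570509  373.63506799] [[ 0.29586723 -0.95522708 -0.00195402]
 [-0.90677445 -0.28150182  0.31387389]
 [-0.3003709  -0.09109315 -0.94946267]] [ 191.82983922 -620.46988057  230.49202077] [[327.34279367   0.         260.47241444]
 [  0.         327.34279367 199.66867629]
 [  0.           0.           1.        ]]
```

View pics/crop1.png

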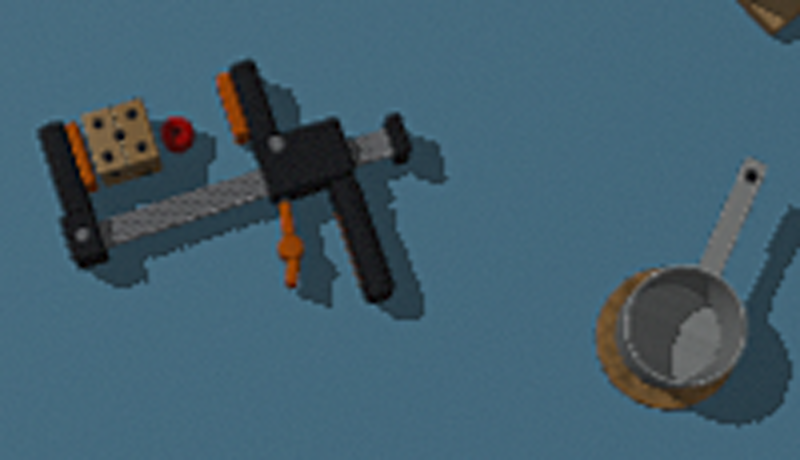

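The crop confirms it: the bead at crop (177,134), free-standing between the die and the moving pad, and the cup at crop (685,325) standing on the brown coaster. I fly there and measure from close by.

Request:
carry_out --deltas '[0,0,0,0.0478,-0.0367,0.0058,-0.2,0,0,0,0.0478,-0.0367,0.0058,-0.2,0,0,0,0.0478,-0.0367,0.0058,-0.2,0,0,0,0.0478,-0.0367,0.0058,-0.2,0,0,0,0.0478,-0.0367,0.0058,-0.2,0,0,0,0.0478,-0.0367,0.0058,-0.2,0,0,0,0.0478,-0.0367,0.0058,-0.2,0,0,0,0.0478,-0.0367,0.0058,-0.2,0,0,0,0.0478,-0.0367,0.0058,-0.2,0,0,0,0.0478,-0.0367,0.0058,-0.2,0,0,0,0.0478,-0.0367,0.0058,-0.2,0,0,0,0.0478,-0.0367,0.0058,-0.2]'

```text
clock: 1.6
eef_pos: [610.7, -29.2, 161.2]
tool_rot: [3.141, 0.001, 0.3]
force: [0.4, -0.7, -0.6]
width: 51.5
gripper_force: 0.0
```

Request:
carry_out --deltas '[0,0,0,0,0,0,-0.2,0,0,0,0,0,0,-0.2]'

```text
clock: 1.85
eef_pos: [609.3, -31.3, 161.1]
tool_rot: [3.141, 0.002, 0.3]
force: [-0.9, -0.3, 1.1]
width: 51.5
gripper_force: 0.0
```

```bash
python3 - <<'E'
from h import *
s=ctrl.read_state();cal=ctrl.calibration("wrist");im=ctrl.get_image("wrist")
print(s["clock"],s["qpos"].round(3),s["eef_pos"].round(1),s["tool_rot"].round(4),s["width"])
cv2.imwrite("pics/w1.png",im[:,:,::-1])
import pickle;pickle.dump(cal,open("w1.pkl","wb"))
for n,z in(("red",22),("orange",33),("beech",44)):
    for a,c,b in blobs(mask(im,n),(0,0,512,384),25):print(n,a,c.round(1),b,ray(cal,c,z).round(1))
E
```

```text
1.85 [-0.026  0.653  0.05   1.703 -0.041  0.788 -1.228] [609.3 -31.3 161.1] [3.1413e+00 1.7000e-03 3.0020e-01] 51.483368771545294
red 300 [223.3 163. ] [208 149  25  28] [620.3   5.5  22. ]
beech 596 [268.8 157.8] [262 130  14  57] [640.5 -29.3  44. ]
beech 3048 [165.2 163.7] [130 135  72  59] [611.   49.1  44. ]
beech 678 [279.1 266.7] [270 240  20  54] [548.9 -68.2  44. ]
beech 278 [498.6 329.9] [485 323  27  16] [ 546.1 -292.1   44. ]
```

View pics/w1.png

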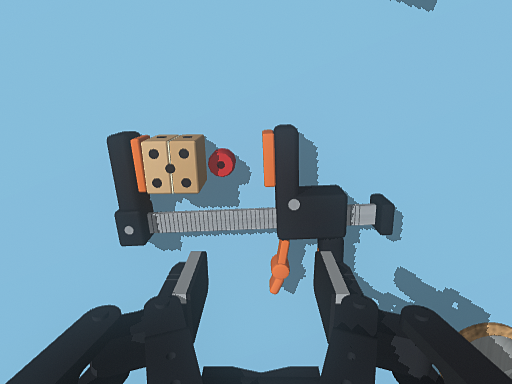

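The wrist view shows the die at (173,165), the bead at (221,163), the moving pad at (268,158), the fixed pad at (138,163), the bar from (150,223) to (375,215), and the trigger boss at (280,268).

```bash
python3 - <<'E'
from h import *
import pickle;cal=pickle.load(open("w1.pkl","rb"))
im=cv2.imread("pics/w1.png")[:,:,::-1].copy()
h=cv2.cvtColor(im,cv2.COLOR_RGB2HSV)
m=(((h[...,0]<6)|(h[...,0]>170))&(h[...,1]>120)).astype(np.uint8);m=cv2.morphologyEx(m,cv2.MORPH_CLOSE,np.ones((5,5)))
for a,c,b in blobs(m,(190,130,250,200),50):print(a,c,b,ray(cal,[b[0]+b[2]/2,b[1]+b[3]/2],11).round(1))
o=((h[...,0]>=4)&(h[...,0]<=13)&(h[...,1]>170)).astype(np.uint8)
for a,c,b in blobs(o,(120,120,320,300),50):print("or",a,c.round(1),b)
B=np.array([ray(cal,p,21)[:2] for p in[(155,213),(270,208),(155,234),(270,230),(352,205),(375,205)]]).round(1);print(B)
for a,b in((0,1),(2,3)):d=B[a]-B[b];print("yaw",np.arctan2(-d[0],d[1]))
print("mid",(B[0]+B[2])/2,(B[1]+B[3])/2)
for n,p,z in(("movpad face top",(264,158),33),("fix face top",(146,163),33),("boss",(280,268),30),("die TL",(141,139),44),("die TR",(205,136),44),("die BL",(146,193),44),("die BR",(206,193),44),("cup",(0,0),0),("handle end",(0,0),0)):
    if p[0]:print(n,ray(cal,p,z).round(1))
E
```

```text
544 [221.63235294 162.07169118] [208 149  28  28] [617.3   7.2  11. ]
or 299 [268.  169.1] [263 134  12  53]
or 303 [138.4 170.4] [131 139  15  53]
or 196 [280.2 255.3] [270 240  19  54]
[[ 556.    53.6]
 [ 592.2  -46.4]
 [ 535.2   49.3]
 [ 571.2  -53.1]
 [ 617.2 -117.3]
 [ 623.5 -137.5]]
yaw 0.34732498916759535
yaw 0.33806612283682547
mid [545.6   51.45] [581.7  -49.75]
movpad face top [637.1 -26.4  33. ]
fix face top [603.6  67.1  33. ]
boss [540.4 -72.7  30. ]
die TL [624.9  71.5  44. ]
die TR [642.1  23.9  44. ]
die BL [582.   59.3  44. ]
die BR [596.8  11.6  44. ]
```

Request:
carry_out --deltas '[0,0,0,0.019,-0.0344,0,-0.1,0,0,-10.3,0,0,0.009,-0.1,0,0,-10.3,0,0,0.009,-0.1,0,0,-10.3,0,0,0.009,-0.1,0,0,-10.3,0,0,0.009,-0.1,0,0,-10.3,0,0,0.009,-0.1,0,0,-10.3,0,0,0.009,-0.1,0,0,-10.3,0,0,0.009,-0.1,0,0,-10.3,0,0,0.009,-0.1,0,0,-10.1,0,0,0.009,-0.1,0,0,0,0,0,0,-0.1]'

```text
clock: 3.28
eef_pos: [616.9, 5.0, 80.2]
tool_rot: [-3.139, 0.0, 1.909]
force: [0.0, -0.1, 0.6]
width: 46.6
gripper_force: 0.0
```

```bash
python3 - <<'E'
from h import *
s=ctrl.read_state();cal=ctrl.calibration("wrist");im=ctrl.get_image("wrist")
print(s["clock"],s["qpos"].round(3),s["eef_pos"].round(1),s["tool_rot"].round(4),s["width"])
cv2.imwrite("pics/w2.png",im[:,:,::-1])
h=cv2.cvtColor(im,cv2.COLOR_RGB2HSV)
m=(((h[...,0]<6)|(h[...,0]>170))&(h[...,1]>120)).astype(np.uint8);m=cv2.morphologyEx(m,cv2.MORPH_CLOSE,np.ones((5,5)))
for a,c,b in blobs(m,(0,0,512,384),80):print(a,c,b,ray(cal,[b[0]+b[2]/2,b[1]+b[3]/2],11).round(1))
print(proj(cal,[617.3,7.2,11]))
E
```

```text
3.275 [ 0.17   0.796 -0.371  1.726  0.415  0.699 -0.082] [616.9   5.   80.2] [-3.1395e+00  1.0000e-04  1.9093e+00] 46.645969686736294
752 [263.22074468 215.22473404] [246 203  36  28] [620.6   3.3  11. ]
118 [498.84745763 346.68644068] [491 337  14  19] [834.1 -38.7  11. ]
[261.40260537 210.53861117]
```

View pics/w2.png

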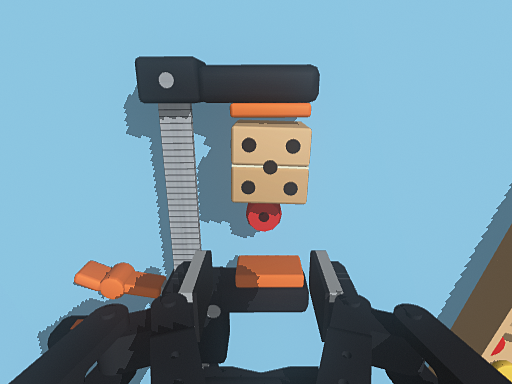

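The bead's top shows at (264,217), partly hidden by the die, nearly centred between the fingers at (200,275) and (322,275).

```bash
python3 - <<'E'
from h import *
cal=ctrl.calibration("wrist")
p=ray(cal,(264,217),22);print(p)
a=1.914;ex=np.array([np.cos(a),np.sin(a)]);ey=np.array([np.sin(a),-np.cos(a)])
for q in(p[:2],np.array([617.3,7.2]),np.array([618.3,5.5])):
  d=q-[616.9,5.0];print(d@ex,d@ey)
for n,u,z in(("movpad L",(237,257),33),("movpad R",(302,257),33),("die BL",(232,200),44),("die BR",(308,203),44)):
  d=ray(cal,u,z)[:2]-[616.9,5.0];print(n,d@ex,d@ey)
E
```

```text
[619.74048758   7.61616517  22.        ]
1.5077540738395014 3.555188819436282
1.9370969191712957 1.1169850158963894
-0.0002671919914573606 1.4866068507202488
movpad L -22.05625622367053 -14.161479952978695
movpad R -22.223746698708393 28.167020114519694
die BL 20.693750827137066 -15.11071615637108
die BR 18.668922014555783 28.923929454735912
```

Request:
carry_out --deltas '[0,0,0,0.001,0.002,0.025,-0.1,0,0,0,0,0,0.03,-0.1,0,0,0,0,0,0.02,-0.1,0,0,0,0,0,0,0.1,0,0,0,0,0,0,0.5,0,0,0,0,0,0,0.6,0,0,0,0,0,0,0.6,0,0,0,0,0,0,0.6]'

```text
clock: 4.32
eef_pos: [620.3, 9.2, 6.8]
tool_rot: [3.14, 0.001, 1.914]
force: [-0.3, -0.6, 6.6]
width: 21.5
gripper_force: 59.4
```

Request:
carry_out --deltas '[0,0,0,0,0,-0.03,0.6,0,0,0,0,0,-0.05,0.6,0,0,0,0,0,-0.05,0.6]'

```text
clock: 4.7
eef_pos: [619.1, 9.2, 136.8]
tool_rot: [-3.141, -0.0, 1.914]
force: [1.1, 0.1, -0.7]
width: 21.2
gripper_force: 58.9
```

Request:
carry_out --deltas '[0,0,0,-0.04,-0.0355,0,0.6,0,0,0,-0.04,-0.0355,0,0.6,0,0,0,-0.04,-0.0355,0,0.6,0,0,0,-0.04,-0.0355,0,0.6,0,0,0,-0.04,-0.0355,0,0.6,0,0,0,-0.04,-0.0355,0,0.6,0,0,0,-0.04,-0.0355,0,0.6,0,0,0,0,0,0,0.6,0,0,0,0,0,0,0.6]'

```text
clock: 5.82
eef_pos: [479.9, -337.5, 135.7]
tool_rot: [3.141, -0.001, 1.914]
force: [0.1, 0.3, 0.1]
width: 22.0
gripper_force: 58.9
```

```bash
python3 - <<'E'
from h import *
s=ctrl.read_state();cal=ctrl.calibration("wrist");im=ctrl.get_image("wrist")
print(s["clock"],s["qpos"].round(3),s["eef_pos"].round(1),s["tool_rot"].round(4),s["width"],s["gripper_force"])
cv2.imwrite("pics/w3.png",im[:,:,::-1])
print(proj(cal,[482,-338,56]),proj(cal,s["eef_pos"]))
E
```

```text
5.825 [ 0.85   0.694 -0.454  1.781  0.416  0.764  0.525] [ 479.9 -337.5  135.7] [ 3.1409e+00 -7.0000e-04  1.9139e+00] 21.969364708589186 58.920443058013916
[262.05813136 209.55321114] [259.07497713 262.51828505]
```

View pics/w3.png

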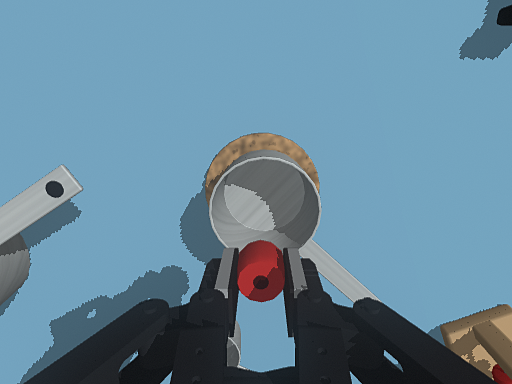

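The bead is held at (262,270), and the cup's rim is centred at about (265,209), within 2 mm of my estimate. I lower it and release.

Request:
carry_out --deltas '[0,0,0,-0.001,0.004,0.04,0.6,0,0,0,0,0,0.04,0.6,0,0,0,0,0,0.016,0.6,0,0,0,0,0,0,0.4,0,0,0,0,0,0,0.2,0,0,0,0,0,0,0.2,0,0,0,0,0,0,0.2,0,0,0,0,0,-0.04,0.2,0,0,0,0,0,-0.05,0.2]'

```text
clock: 7.0
eef_pos: [483.1, -337.4, 130.2]
tool_rot: [-3.14, -0.002, 1.914]
force: [1.1, -0.3, 0.4]
width: 33.9
gripper_force: 0.0
```

```bash
python3 - <<'E'
from h import *
s=ctrl.read_state();cal=ctrl.calibration("wrist");im=ctrl.get_image("wrist")
print(s["clock"],s["eef_pos"].round(1),s["width"],s["gripper_force"])
h=cv2.cvtColor(im,cv2.COLOR_RGB2HSV)
m=(((h[...,0]<6)|(h[...,0]>170))&(h[...,1]>120)).astype(np.uint8)
for a,c,b in blobs(m,(0,0,512,384),60):print(a,c,b,ray(cal,c,20).round(1))
cv2.imwrite("pics/w4.png",im[:,:,::-1])
E
```

```text
7.0 [ 483.1 -337.4  130.2] 33.870605788133666 0.0
711 [259.96483826 194.04219409] [245 178  30  33] [ 482.7 -336.2   20. ]
106 [502.37735849 377.25471698] [496 370  16  14] [ 772.2 -433.7   20. ]
```

View pics/w4.png

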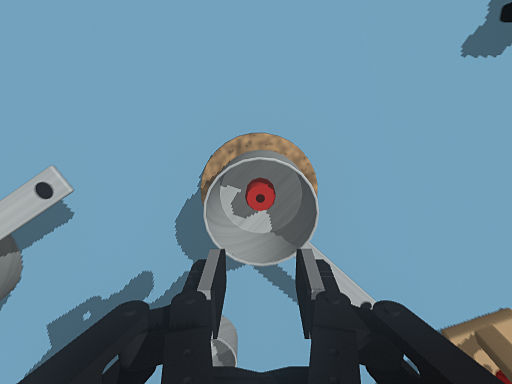

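The bead stands in the cup at (260,194), near the centre, and is released. Now to the trigger.

Request:
carry_out --deltas '[0,0,0,0.0408,0.0282,0,-0.9,0,0,0,0.0408,0.0282,0,-0.9,0,0,0,0.0408,0.0282,0,-0.9,0,0,0,0.0408,0.0282,0,-0.9,0,0,0,0.0408,0.0282,0,-0.9,0,0,10,0,0,0,-0.9,0,0,10,0,0,0,-0.9,0,0,10,0,0,0,-0.9,0,0,10,0,0,0,-0.9,0,0,10,0,0,0,-0.9,0,0,10,0,0,0,-0.9,0,0,10,0,0,0,-0.9]'

```text
clock: 8.55
eef_pos: [548.1, -98.1, 130.1]
tool_rot: [3.141, -0.001, 0.687]
force: [-0.2, 0.5, -0.0]
width: 81.0
gripper_force: 0.0
```

Request:
carry_out --deltas '[0,0,10,0,0,0,-0.9,0,0,10,0,0,0,-0.9,0,0,0,0,0,0,-0.9,0,0,0,0,0,0,-0.9]'

```text
clock: 9.05
eef_pos: [548.0, -98.0, 129.9]
tool_rot: [3.142, -0.0, 0.346]
force: [0.5, -0.0, 1.0]
width: 81.1
gripper_force: 0.0
```

```bash
python3 - <<'E'
from h import *
s=ctrl.read_state();cal=ctrl.calibration("wrist");im=ctrl.get_image("wrist")
print(s["clock"],s["qpos"].round(2),s["eef_pos"].round(1),s["tool_rot"].round(4),s["width"])
cv2.imwrite("pics/w5.png",im[:,:,::-1])
import pickle;pickle.dump(cal,open("w5.pkl","wb"))
h=cv2.cvtColor(im,cv2.COLOR_RGB2HSV)
o=((h[...,0]>=4)&(h[...,0]<=13)&(h[...,1]>170)).astype(np.uint8)
for a,c,b in blobs(o,(0,0,512,384),50):print("or",a,c.round(1),b,ray(cal,c,30).round(1))
E
```

```text
9.05 [ 0.11  0.63  0.02  1.88 -0.02  0.63 -1.07] [548.  -98.  129.9] [ 3.1415e+00 -4.0000e-04  3.4650e-01] 81.13540734476513
or 595 [45.4 51.5] [35 15 43 74] [599.1  75.3  30. ]
or 108 [204.5  56.9] [202  16   8  73] [632.7 -27.5  30. ]
or 205 [228.2 178. ] [216 162  21  49] [557.1 -69.2  30. ]
```

View pics/w5.png

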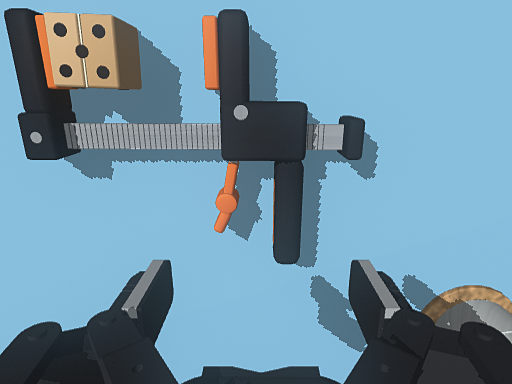

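The wrist view shows the trigger boss at (226,202), the handle at columns 275–300 and rows 165–262, and the bar horizontal in the picture (yaw agrees).

```bash
python3 - <<'E'
from h import *
import pickle;cal=pickle.load(open("w5.pkl","rb"))
a=.3465;ex=np.array([np.cos(a),np.sin(a)]);ey=np.array([np.sin(a),-np.cos(a)])
for n,p,z in(("boss",(226,201),30.5),("bossL",(216,201),30.5),("handle R edge",(300,220),33),("handle R low",(301,250),33),("handle end",(287,262),33),("handle top",(287,162),33),("bar top edge",(160,123),21),("bar bot",(160,149),21),("bar botR",(325,149),21),("jaw face",(204,52),33),("fixface",(47,52),33)):
  d=ray(cal,p,z)[:2]-[548,-98];print(n,(d@ex).round(1),(d@ey).round(1))
E
```

```text
boss -0.1 -26.2
bossL -0.1 -34.0
handle R edge -15.0 31.9
handle R low -41.2 33.7
handle end -52.2 22.6
handle top 31.4 20.5
bar top edge 58.6 -74.9
bar bot 39.0 -76.8
bar botR 39.1 50.5
jaw face 106.4 -37.3
fixface 106.3 -142.8
```

Request:
carry_out --deltas '[0,0,0,0,0,0.05,-0.9,0,0,0,0,0,0.05,-0.9,0,0,0,0,0,0.02,-0.9,0,0,0,0,0,0.006,-0.9,0,0,0,0,0,0,-0.9]'

```text
clock: 9.72
eef_pos: [548.3, -98.3, 4.0]
tool_rot: [3.142, -0.001, 0.344]
force: [-0.4, -0.2, -0.4]
width: 80.7
gripper_force: 0.0
```

Request:
carry_out --deltas '[0,0,0,0,0,0,-0.5,0,0,0,0,0,0,-0.3,0,0,0,0,0,0,0,0,0,0,0,0,0,0.3,0,0,0,0,0,0,0.3,0,0,0,0,0,0,0.3]'

```text
clock: 10.48
eef_pos: [551.0, -103.8, 7.6]
tool_rot: [3.133, -0.005, 0.339]
force: [-1.5, -9.3, 17.4]
width: 41.2
gripper_force: 58.3
```

Request:
carry_out --deltas '[0,0,0,0,0,0,-0.85,0,0,0,0,0,0,-0.85,0,0,0,0,0,0,-0.85,0,0,0,0,0,0,-0.85,0,0,0,0,0,0,-0.85]'

```text
clock: 11.1
eef_pos: [547.9, -98.3, 3.6]
tool_rot: [3.141, 0.0, 0.343]
force: [0.8, -0.6, -0.8]
width: 79.2
gripper_force: 0.0
```

```bash
cat > look.py <<'E'
from h import *
import sys
s=ctrl.read_state();cal=ctrl.calibration("wrist");im=ctrl.get_image("wrist")
print(s["clock"],s["eef_pos"].round(1),s["tool_rot"].round(3),s["width"].round(1),s["gripper_force"],s["force"].round(1))
t=ctrl.get_image("top");tc=ctrl.calibration("top");h=cv2.cvtColor(t,cv2.COLOR_RGB2HSV)
o=((h[...,0]>=4)&(h[...,0]<=13)&(h[...,1]>170)).astype(np.uint8)
for a,c,b in blobs(o,(190,100,300,190),15):print("top or",a,c.round(1),b,ray(tc,c,33).round(1))
h=cv2.cvtColor(im,cv2.COLOR_RGB2HSV)
o=((h[...,0]>=4)&(h[...,0]<=13)&(h[...,1]>170)).astype(np.uint8)
for a,c,b in blobs(o,(0,0,512,384),40):print("w or",a,c.round(1),b,ray(cal,c,33).round(1))
cv2.imwrite("pics/%s.png"%sys.argv[1],im[:,:,::-1]);cv2.imwrite("pics/%st.png"%sys.argv[1],cv2.resize(t[100:200,190:310],None,fx=5,fy=5)[:,:,::-1])
E
python3 look.py a1
```

```text
Traceback (most recent call last):
  File "look.py", line 4, in <module>
    print(s["clock"],s["eef_pos"].round(1),s["tool_rot"].round(3),s["width"].round(1),s["gripper_force"],s["force"].round(1))
                                                                  ^^^^^^^^^^^^^^^^
AttributeError: 'float' object has no attribute 'round'
```

```bash
sed -i 's/s\["width"\].round(1)/round(s["width"],1)/' look.py; python3 look.py a1
```

```text
11.15 [547.9 -98.3   3.6] [3.142 0.    0.343] 79.0 0.0 [-0.  -0.6 -0.1]
w or 147 [286.3 304.9] [286 249   2 114] [ 550.  -109.6   33. ]
```

View pics/a1.png

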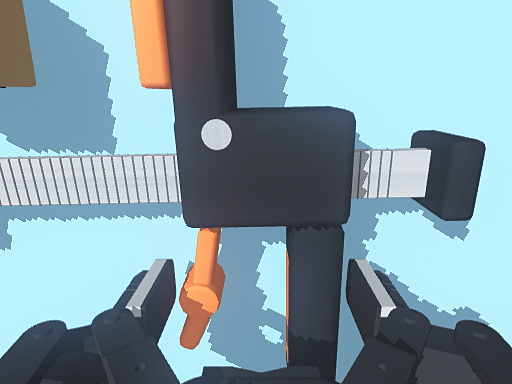

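View: trigger sprung out at (200,290), handle at column 340, both centred between the fingers; the moving pad's left edge is at column 131 and the die's side at column 35.

Request:
carry_out --deltas '[0,0,0,0,0,0,0.2,0,0,0,0,0,0,0.2,0,0,0,0,0,0,0.2]'

```text
clock: 11.62
eef_pos: [548.8, -101.6, 5.7]
tool_rot: [3.137, -0.001, 0.341]
force: [-2.9, -4.6, 15.4]
width: 41.0
gripper_force: 58.6
```

Request:
carry_out --deltas '[0,0,0,0,0,0,-0.85,0,0,0,0,0,0,-0.85,0,0,0,0,0,0,-0.85]'

```text
clock: 12.0
eef_pos: [547.9, -98.5, 3.6]
tool_rot: [3.141, 0.0, 0.343]
force: [0.7, -0.4, 0.0]
width: 79.4
gripper_force: 0.0
```

```bash
cat > look.py <<'E'
from h import *
import sys
s=ctrl.read_state();cal=ctrl.calibration("wrist");im=ctrl.get_image("wrist")
print(s["clock"],s["eef_pos"].round(1),s["tool_rot"].round(3),round(s["width"],1),s["gripper_force"],s["force"].round(1))
def an(im,cal):
    H=cv2.cvtColor(im,cv2.COLOR_RGB2HSV)
    o=((H[...,0]>=4)&(H[...,0]<=14)&(H[...,1]>150)&(H[...,2]>190)).astype(np.uint8)
    g=((H[...,0]<=25)&(H[...,1]>60)&~o.astype(bool)&(H[...,2]>60)).astype(np.uint8)
    g=cv2.morphologyEx(g,cv2.MORPH_OPEN,np.ones((3,3)))
    xo=np.flatnonzero(o[40]); pads=[(q[0],q[-1]) for q in np.split(xo,np.flatnonzero(np.diff(xo)>3)+1)] if len(xo) else []
    d=np.flatnonzero(g[40]);V=H[170:180,:,2].mean(0)
    bar=np.flatnonzero(V[300:]>110)+300
    print("orange runs row40",pads,"die cols",d[[0,-1]] if len(d) else None,"bar gap cols",bar[[0,-1]])
    if len(d) and pads:
        a=.343;ey=np.array([-np.sin(a),np.cos(a)])
        f=ray(cal,(d[-1],40),0);p=ray(cal,(pads[-1][0],40),33);print("gap die-pad mm",(f-p)[:2]@ey)
an(im,cal);cv2.imwrite("pics/%s.png"%sys.argv[1],im[:,:,::-1])
if len(sys.argv)>2: an(cv2.imread("pics/%s.png"%sys.argv[2])[:,:,::-1].copy(),cal)
E
python3 look.py a2 a1
```

```text
12.0 [547.9 -98.5   3.6] [3.141 0.    0.343] 79.4 0.0 [ 0.7 -0.4  0. ]
orange runs row40 [(np.int64(123), np.int64(123)), (np.int64(141), np.int64(151))] die cols [  0 154] bar gap cols [346 511]
gap die-pad mm 5.640768612884945
orange runs row40 [(np.int64(154), np.int64(163))] die cols [  0 166] bar gap cols [353 511]
gap die-pad mm 4.858551512439336
```

```bash
python3 - <<'E'
from h import *
for n in("a1","a2"):
    im=cv2.imread(f"pics/{n}.png");H=cv2.cvtColor(im,cv2.COLOR_BGR2HSV)
    print([tuple(int(v) for v in H[40,c]) for c in range(0,180,12)])
    r=H[175];print([int(r[c,2]) for c in range(330,500,6)],[int(r[c,1]) for c in range(330,500,6)])
E
```

```text
[(16, 96, 119), (17, 93, 118), (17, 89, 118), (101, 95, 179), (101, 98, 182), (101, 98, 182), (101, 97, 186), (101, 97, 187), (90, 56, 255), (95, 64, 252), (95, 62, 252), (96, 59, 253), (14, 143, 254), (13, 150, 253), (167, 54, 85)]
[68, 70, 72, 67, 139, 144, 132, 221, 190, 220, 145, 221, 221, 221, 221, 222, 230, 67, 65, 64, 73, 76, 76, 74, 71, 108, 252, 252, 252] [45, 44, 50, 53, 20, 23, 23, 16, 15, 15, 26, 16, 15, 15, 15, 16, 16, 57, 59, 64, 56, 57, 57, 62, 61, 102, 67, 68, 67]
[(17, 96, 119), (17, 94, 119), (17, 91, 120), (101, 97, 181), (101, 96, 181), (101, 95, 182), (101, 95, 185), (102, 94, 188), (103, 88, 185), (95, 61, 252), (96, 62, 255), (15, 146, 254), (14, 152, 254), (170, 51, 90), (164, 42, 91)]
[71, 74, 64, 135, 145, 230, 220, 199, 221, 160, 223, 224, 235, 223, 223, 223, 223, 225, 225, 62, 62, 59, 61, 70, 72, 70, 70, 68, 255] [43, 45, 56, 19, 18, 14, 16, 18, 16, 21, 15, 14, 14, 14, 11, 11, 13, 14, 14, 53, 49, 52, 54, 51, 46, 51, 66, 53, 65]
```

```bash
python3 - <<'E'
s=open('look.py').read()
a=s.index("    o=((H");b=s.index("    if len(d)")
s=s[:a]+'''    r=H[40].astype(int);h,S,V=r.T
    o=np.flatnonzero((h>=8)&(h<=18)&(S>125)&(V>200));d=np.flatnonzero((h>=10)&(h<=25)&(S>60)&(S<180)&(V<160)&(V>80)&(np.arange(512)<(o.min() if len(o) else 300)))
    pads=[(o[0],o[-1])] if len(o) else []
    q=np.flatnonzero(H[175,300:,1]<35)+300
    print("pad",pads,"die",d[[0,-1]] if len(d) else None,"bar gap",q[[0,-1]])
'''+s[b:]
open('look.py','w').write(s)
E
sed -i 's/^s=ctrl.*/s=ctrl.read_state();cal=ctrl.calibration("wrist");im=ctrl.get_image("wrist")/' look.py; python3 look.py a2b a1
```

```text
12.05 [547.9 -98.6   3.5] [3.141 0.    0.343] 78.8 0.0 [-1.6  0.6  0. ]
pad [(np.int64(122), np.int64(150))] die [ 0 33] bar gap [345 441]
gap die-pad mm 48.8198963935406
pad [(np.int64(135), np.int64(162))] die [ 0 28] bar gap [353 427]
gap die-pad mm 54.94528292261909
```

Request:
carry_out --deltas '[0,0,0,0,0,0,0.2,0,0,0,0,0,0,0.2,0,0,0,0,0,0,0.2,0,0,0,0,0,0,-0.85,0,0,0,0,0,0,-0.85,0,0,0,0,0,0,-0.85]'

```text
clock: 12.85
eef_pos: [548.0, -98.6, 3.5]
tool_rot: [3.141, 0.0, 0.343]
force: [0.0, -0.2, -0.4]
width: 78.9
gripper_force: 0.0
```

```bash
python3 look.py a3
```

```text
12.85 [548.  -98.6   3.5] [3.141 0.    0.343] 78.9 0.0 [ 0.  -0.2 -0.4]
pad [(np.int64(111), np.int64(138))] die [ 0 42] bar gap [340 457]
gap die-pad mm 41.69183739487435
```

```bash
python3 - <<'E'
from h import *
for n in("a1","a2","a3"):
    im=cv2.imread(f"pics/{n}.png");H=cv2.cvtColor(im,cv2.COLOR_BGR2HSV)
    r=H[250].astype(int);dk=np.flatnonzero(r[:,2]<100);o=H[290].astype(int);oo=np.flatnonzero((o[:,0]>=4)&(o[:,0]<=18)&(o[:,1]>120)&(o[:,2]>150))
    runs=[(int(q[0]),int(q[-1])) for q in np.split(dk,np.flatnonzero(np.diff(dk)>2)+1)]
    print(n,runs,[(int(q[0]),int(q[-1])) for q in np.split(oo,np.flatnonzero(np.diff(oo)>2)+1)])
E
```

```text
a1 [(287, 342)] [(181, 218), (286, 288)]
a2 [(285, 339)] [(181, 217), (285, 286)]
a3 [(283, 337)] [(181, 218), (285, 285)]
```

```bash
python3 - <<'E'
from h import *
for n in("a1","a2","a3"):
    im=cv2.imread(f"pics/{n}.png");H=cv2.cvtColor(im,cv2.COLOR_BGR2HSV)
    S=H[...,1].astype(int)
    out=[]
    for c in(20,60,100,140,170):
        q=np.flatnonzero((S[120:230,c]<38))+120
        out.append((c,int(q[0]),int(q[-1])) if len(q) else (c,))
    # moving jaw/handle dark right edges
    V=H[...,2];e=[int(np.flatnonzero(V[r,180:330]<100)[-1]+180) if r<90 else 0 for r in(20,50,80)]
    print(n,out,e)
E
```

```text
a1 [(20, 157, 205), (60, 156, 204), (100, 155, 203), (140, 155, 202), (170, 154, 201)] [232, 234, 235]
a2 [(20, 165, 211), (60, 163, 209), (100, 160, 207), (140, 158, 205), (170, 166, 204)] [221, 224, 226]
a3 [(20, 173, 220), (60, 169, 216), (100, 166, 213), (140, 162, 209), (170, 202, 207)] [210, 214, 218]
```

The clamp yaws about 0.04 rad per stroke (bar slope in the picture), so I turn the hand along with it.

Request:
carry_out --deltas '[0,0,-5,0,0,0,-0.85,0,0,0,0,0,0,0.2,0,0,0,0,0,0,0.2,0,0,0,0,0,0,0.2,0,0,0,0,0,0,-0.85,0,0,0,0,0,0,-0.85,0,0,0,0,0,0,-0.85]'

```text
clock: 13.78
eef_pos: [548.0, -98.7, 3.5]
tool_rot: [3.141, 0.0, 0.43]
force: [-0.8, -0.1, -0.6]
width: 79.0
gripper_force: 0.0
```

```bash
cat >> look.py <<'E'
H=cv2.cvtColor(im,cv2.COLOR_RGB2HSV);S=H[...,1].astype(int);V=H[...,2]
pts=[(c,int(np.flatnonzero(S[130:240,c]<38)[-1]+130)) for c in range(15,130,15) if (S[130:240,c]<38).any()]
if len(pts)>2: print("bar slope",np.polyfit(*zip(*pts),1)[0])
dk=np.flatnonzero(V[250]<100);print("handle row250",[(int(q[0]),int(q[-1])) for q in np.split(dk,np.flatnonzero(np.diff(dk)>2)+1)])
E
python3 look.py a4
```

```text
13.775 [548.  -98.7   3.5] [3.141 0.    0.43 ] 79.0 0.0 [-0.8 -0.1 -0.6]
pad [(np.int64(125), np.int64(153))] die [ 2 75] bar gap [347 509]
gap die-pad mm 32.95663191849192
bar slope -0.04761904761904776
handle row250 [(285, 340)]
```

Request:
carry_out --deltas '[0,0,-3,0,0,0,0.2,0,0,0,0,0,0,0.2,0,0,0,0,0,0,0.2,0,0,0,0,0,0,-0.85,0,0,0,0,0,0,-0.85,0,0,0,0,0,0,-0.85,0,0,-2,0,0,0,0.2,0,0,0,0,0,0,0.2,0,0,0,0,0,0,0.2,0,0,0,0,0,0,-0.85,0,0,0,0,0,0,-0.85,0,0,0,0,0,0,-0.85]'

```text
clock: 15.32
eef_pos: [548.0, -98.6, 3.5]
tool_rot: [3.141, 0.0, 0.518]
force: [0.8, 0.0, -0.1]
width: 78.8
gripper_force: 0.0
```

```bash
python3 look.py a5
```

```text
15.325 [548.  -98.6   3.5] [3.141 0.    0.518] 78.8 0.0 [ 0.8  0.  -0.1]
pad [(np.int64(124), np.int64(152))] die [  0 114] bar gap [347 511]
gap die-pad mm 17.063999226318327
bar slope -0.05396825396825314
handle row250 [(286, 340)]
```

Request:
carry_out --deltas '[0,0,-3,0,0,0,0.2,0,0,0,0,0,0,0.2,0,0,0,0,0,0,0.2,0,0,0,0,0,0,-0.85,0,0,0,0,0,0,-0.85,0,0,0,0,0,0,-0.85]'

```text
clock: 16.12
eef_pos: [548.1, -98.6, 3.5]
tool_rot: [3.141, 0.0, 0.571]
force: [-0.2, -1.3, -0.0]
width: 78.9
gripper_force: 0.0
```

```bash
python3 look.py a6
```

```text
16.125 [548.1 -98.6   3.5] [3.141 0.    0.571] 78.9 0.0 [-0.2 -1.3 -0. ]
pad [(np.int64(125), np.int64(153))] die [ 12 124] bar gap [348 511]
gap die-pad mm 13.47112490592523
bar slope -0.023015873015872605
handle row250 [(286, 340)]
```

Request:
carry_out --deltas '[0,0,-1,0,0,0,-0.6,0,0,0,0,0,0,-0.5,0,0,0,0,0,0,-0.4,0,0,0,0,0,0,-0.4]'

```text
clock: 16.68
eef_pos: [548.8, -100.4, 4.6]
tool_rot: [3.138, -0.0, 0.588]
force: [0.1, -3.5, 7.0]
width: 59.9
gripper_force: 12.7
```

Request:
carry_out --deltas '[0,0,0,0,0,0,-0.3,0,0,0,0,0,0,-0.25,0,0,0,0,0,0,-0.2,0,0,0,0,0,0,-0.2]'

```text
clock: 17.18
eef_pos: [549.1, -101.3, 5.2]
tool_rot: [3.137, -0.0, 0.586]
force: [-0.2, -6.1, 12.0]
width: 51.3
gripper_force: 13.2
```

Request:
carry_out --deltas '[0,0,0,0,0,0,-0.1,0,0,0,0,0,0,-0.05,0,0,0,0,0,0,-0.05]'

```text
clock: 17.55
eef_pos: [549.7, -101.9, 5.7]
tool_rot: [3.136, -0.001, 0.585]
force: [-1.1, -7.1, 14.8]
width: 45.2
gripper_force: 14.7
```

```bash
python3 look.py a7
```

```text
17.55 [ 549.7 -101.9    5.7] [ 3.136e+00 -1.000e-03  5.850e-01] 45.2 14.734956175088882 [-1.1 -7.1 14.8]
pad [(np.int64(106), np.int64(125))] die [ 0 85] bar gap [318 511]
gap die-pad mm 22.963675217065045
bar slope -0.03968253968253969
handle row250 [(261, 313)]
```

View pics/a7.png

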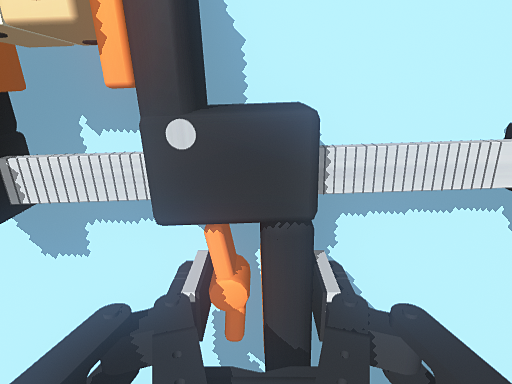

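The picture shows the trigger squeezed at (228,290), the moving pad (118,40) almost at the die (55,25), the fixed pad at (10,70), and grip force still at the free level of about 14 N. I continue gently.

Request:
carry_out --deltas '[0,0,0,0,0,0,0.0,0,0,0,0,0,0,0.04,0,0,0,0,0,0,0.06]'

```text
clock: 17.98
eef_pos: [550.1, -102.3, 6.3]
tool_rot: [3.135, -0.002, 0.585]
force: [-1.6, -7.0, 19.6]
width: 41.4
gripper_force: 55.2
```

Request:
carry_out --deltas '[0,0,0,0,0,0,-0.85,0,0,0,0,0,0,-0.85,0,0,0,0,0,0,-0.85,0,0,-1,0,0,0,-0.6,0,0,0,0,0,0,-0.5,0,0,0,0,0,0,-0.4,0,0,0,0,0,0,-0.4]'

```text
clock: 18.85
eef_pos: [549.1, -100.2, 5.1]
tool_rot: [3.138, -0.001, 0.607]
force: [-0.3, -5.1, 11.1]
width: 60.2
gripper_force: 17.2
```

Request:
carry_out --deltas '[0,0,0,0,0,0,-0.35,0,0,0,0,0,0,-0.3,0,0,0,0,0,0,-0.3]'

```text
clock: 19.23
eef_pos: [549.5, -100.9, 5.7]
tool_rot: [3.137, -0.001, 0.605]
force: [-2.4, -3.8, 14.5]
width: 55.8
gripper_force: 19.7
```

Request:
carry_out --deltas '[0,0,0,0,0,0,-0.25,0,0,0,0,0,0,-0.2,0,0,0,0,0,0,-0.2,0,0,0,0,0,0,-0.2]'

```text
clock: 19.73
eef_pos: [549.9, -101.4, 6.2]
tool_rot: [3.136, -0.001, 0.605]
force: [-0.7, -5.2, 18.2]
width: 51.9
gripper_force: 22.6
```

```bash
python3 look.py a8
```

```text
19.725 [ 549.9 -101.4    6.2] [ 3.136e+00 -1.000e-03  6.050e-01] 51.9 22.623477873858064 [-0.7 -5.2 18.2]
pad [(np.int64(122), np.int64(131))] die [ 25 112] bar gap [323 511]
gap die-pad mm 17.18918890883861
bar slope 0.07857142857142912
handle row250 [(268, 319)]
```

Request:
carry_out --deltas '[0,0,0,0,0,0,-0.17,0,0,0,0,0,0,-0.17,0,0,0,0,0,0,-0.17,0,0,0,0,0,0,-0.17,0,0,0,0,0,0,-0.17,0,0,0,0,0,0,-0.17,0,0,0,0,0,0,-0.17,0,0,0,0,0,0,-0.17]'

```text
clock: 20.78
eef_pos: [549.9, -101.6, 6.4]
tool_rot: [3.135, -0.001, 0.605]
force: [-1.8, -5.1, 20.5]
width: 50.6
gripper_force: 23.7
```

```bash
python3 - <<'E'
from h import *
s=ctrl.read_state();print(s["clock"],s["width"],s["gripper_force"])
t=ctrl.get_image("top");c=ctrl.calibration("top");H=cv2.cvtColor(t,cv2.COLOR_RGB2HSV)
for n,m,z in(("red",mask(t,"red"),22),("beech",mask(t,"beech"),44),("orange",mask(t,"orange"),33)):
    for a,p,b in blobs(m,(190,100,390,200),12):print(n,a,p.round(1),b,ray(c,p,z).round(1))
E
```

```text
20.775 50.57858930419648 23.65668607642874
red 49 [357.2 182.9] [354 179   8   9] [ 482.8 -337.4   22. ]
beech 16 [381.9 103.9] [378 101   8   6] [ 700.8 -401.    44. ]
```

```bash
python3 - <<'E'
from h import *
t=ctrl.get_image("side");c=ctrl.calibration("side")
for n,z in(("orange",33),("beech",44)):
    for a,p,b in blobs(mask(t,n),(170,150,290,240),6):print(n,a,p.round(1),b,ray(c,p,z).round(1))
E
```

```text
orange 21 [252.8 186.9] [250 185   7   6] [512.  -86.7  33. ]
orange 11 [238.5 188.5] [237 187   4   4] [545.2 -55.6  33. ]
beech 91 [174.4 167.4] [170 163  14  12] [805.8 -47.5  44. ]
beech 15 [286.1 166.1] [285 163   4   7] [ 478.6 -244.5   44. ]
beech 8 [240.8 187.6] [239 186   4   5] [531.4 -48.6  44. ]
beech 152 [207.  195.9] [200 189  20  19] [591.9  42.7  44. ]
beech 9 [217.9 190.8] [216 190   4   3] [581.6   2.1  44. ]
```

```bash
python3 -c "
from cell import ctrl
print(ctrl.finish_job())"
```

```text
the job is handed in; nothing more can be done
None
```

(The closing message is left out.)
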